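# Unload the painted cup and rock the locating block out of the painting wheel

### The arm

A 6-joint arm with a two-finger parallel gripper is mounted at the origin on the work surface. World frame = base frame: x ahead of the robot, y to its left, z up, the work surface at z = 0. Lengths are in m, angles in rad, forces in N, time in s.
With the tool pointing down it reaches from about 0.375 to 0.975 m from the base axis. Payload 3.8 kg.
Tool frame: the origin (TCP) lies on the centre line of the jaws, within the pads' length; the fingertips stand 14 mm ahead of it and the grasp point (between the pads) lies 5 mm behind it; z points along the fingers, y is the line along which they close (so a half turn about z gives the same grasp; the last joint's range is limited). The gripper opens to 85 mm and grips with 20 to 120 N. Pads are 22 mm wide; open, the fingers measure 114 mm over their backs; the gripper's body (76 mm by 85 mm) begins 54 mm behind the grasp point. The pads swing forward as they close: fully open they stand 13 mm farther back than shut.
Start: joints at [1.246, 0.264, 1.604, -0, 1.274, -0.037], TCP at [0.192, 0.647, 0.245] pointing down, gripper open.
Joint ranges: [-2.63, 2.63], [-0.94, 2.18], [0.31, 2.57], [-1.31, 4.45], [0, 2.66], [-2.55, 2.55]. Speed limits (rad/s): [2.57, 2.57, 3.14, 3.14, 3.14, 3.14].

### API

Orientations are given as a rotation vector (axis times angle).
In Python, from workcell import bot, eyes, spot_in gives the robot as it stands.
- The arm moves only by the tool carry_out, never from a script. Its argument "series" is text: rows parted by semicolons, each of 4 numbers parted by spaces: the shift along the world's x, y, z in m, then the turn about the world's z in degrees. In form: tx ty tz roll; .... A call has 1 to 20 rows; each row shifts and turns the commanded pose from where the row before left it; what a row does not reach is not made up. A row lasts 1/8 s, in which the tool goes at most 62.5 mm and 10.7 degrees, less where a joint would pass 70% of its speed; a pose out of reach is approached as far as the arm can. A call is refused whole if a number of a shift passes 0.0625 or a number of a turn 10.7, either way. A call with a gripper value outside its range is refused whole. "jaw" is the gripper command: -1 is shut, 1 is fully open, values between are in proportion, set as the call begins (left out, the last holds). The fingers move at their own pace and stop on an object; "grip_force" is the grip in N (left out, the last holds). Time passes only in rows, so rows that do not move let the fingers close. It gives the time, the measured TCP pose, the force, the opening and the grip force at its end, in the units of the state.
- bot.read_state(): the state, without advancing time (a new reading comes with each control period).
- eyes.read_camera(name): name is "scene" or "top" or "wrist"; returns (picture, depth): 384x512x3 uint8, blue, green, red; 384x512 float32, m along the optical axis (not along the pixel's ray), 0 where there is no reading.
- eyes.get_calibration(name): a dict with "K" (3x3 intrinsics, pixels), "position" and "rotation" of the camera in the world; the wrist camera has in their place "T_tool_cam" (4x4, takes a point from camera to tool coordinates, whose origin is the TCP and whose axes are the flange's). Camera axes: x right, y down, z forward; pixel columns grow to the right and rows downward; lengths in m; the calibration is good to about 2 mm. A picture is of the moment at which its call begins: read the wrist's pose just before it. get_calibration takes no time and is no camera call.
- bot.finish_job(): hands the job in; it is judged then, once.
Trained networks look in the newest picture that a camera, given by its name, has taken for a name from the list of things; names that differ only in an ending like _2 or _b are one class to them, and where a whole thing is asked for, a point or a joint stands for the part that bears it (a point fixed in the world has none). Each returns a list of dicts, best first, with "score" (0 to 1); they miss things now and then, are a little off and sometimes report something else, mostly with a low value. They report only what shows in the picture. A call takes as long as a camera call. They do not tell look-alikes from the thing itself.
- spot_in(camera, target): "rect" ([centre column, centre row, width, height] in pixels, round what is visible of it).
The state is a dict: "time": time; "q": joint angles; "joint_vel": joint speeds; "joint_torque": joint torques, N m; "tool_pos": TCP position; "tcp_rot": TCP orientation; "wrist_force": force on the tool from outside, world axes, zero at the start; "torque": the same for the moment, N m; "width": opening from 0.0 (shut) to 1.0 (fully open); "grip_force": force on a finger pad.
Only numpy, scipy, OpenCV 4.12 (cv2) and the standard library are available. Lean on these libraries where they do the work, as an engineer would, in place of code of your own. Each camera call takes 0.05 s, during which the arm holds its last target. There are 200 camera calls.

### The job

Take the finished cup off the red painting wheel and stand it upright in the middle of the narrow drying post, and let go of it. Then grip the blue locating block by its head and rock it side to side until it has shoved both of the wheel's stiff jaws back far enough to come free; do not touch the wheel or its jaws with the gripper, and leave the other things on the table where they are. Finish while holding the block upright above the wheel, just clear of the jaws (a few centimetres at most): do not put it down or let go.

Things in the scene. Friction and masses are not known exactly. Their poses are not given: they have to be found in the camera images.
- wheel: Red round fixed painting wheel, 180 mm across, head 55 mm above the table. Origin: on the table under its centre. On it, two grey cheeks (47 mm over their outsides, 110 mm long) run along its y axis, tops 95 mm above the table; between them two steel jaws (30 x 30 mm, from 75 to 95 mm up) slide along y. At its centre a pocket 10 mm deep, floor 55 mm above the table, holds the blue block's foot.
- jaw_left (a joint): Jaw on the wheel's +y side: how far it is pushed out along +y, m (0 to 0.010; starts at 0 to 0.001). No spring: it stays where pushed, against about 5 N of friction. At 0 its inner face is 8.3 mm from the wheel's centre and overhangs the block's foot by 3.7 mm; the foot passes once it has gone out over 4 mm. Pulling straight up does not move it.
- jaw_right (a joint): The same for the jaw on the wheel's -y side: how far it has been pushed out along -y.
- plug: Blue plastic locating block, 105 to 210 g, 105 mm tall. Origin: centre of its underside, z up; its x, y lie along the wheel's at the start. Upwards: a foot, rounded below, 24 mm wide (y), 16 mm high, under the jaws (4 mm below them, so it can tip); a neck 16 mm wide (y) from 16 to 55 mm, between the jaws; a head 34 (x) by 30 (y) mm from 55 to 105 mm. Play to each cheek 1.5 mm.
- plug_grip (a point): Centre of the blue block's head, 80 mm above its underside, 135 mm above the table at the start; the head is gripped across y (30 mm), the way that it rocks.
- plug_foot (a point): Centre of the blue block's underside. Rocked about the wheel's x axis the block turns about a point some 12 mm above here (67 mm above the table), and its neck shoves the jaw on the side it leans to outwards at the jaw's upper edge: leaning 8 degrees pushes it out to about 4.5 mm, 11 degrees to about 7 mm; there is room for 14 degrees.
- cup_mid (a point): Centre, half-way up, of the white cup with red diamonds: 60 mm tall, 56 mm across (straight sides from 26 mm up to the rim, tapering below to a 34 mm foot), open at the top, wall 3.5 mm, 95 to 160 g. It starts upright on the flat top of the blue block, 160 mm above the table.
- cup: The same cup; origin at the centre of its underside.
- post_top (a point): Centre of the flat top, 40 mm across and 100 mm above the table, of the fixed pale wooden drying post (stem 20 mm, base 96 mm across).
- saucer: White saucer, 80 mm across, to be left alone.
- brush_pot: Blue pot with brushes, 84 mm across, 190 mm tall over the brushes, to be left alone.
- bottle: Clear glass bottle, 60 mm across, 150 mm tall, to be left alone.
- jar: Amber jar with white cap, 60 mm across, 60 mm tall, to be left alone.
- bowl: White bowl, 110 mm across, 60 mm tall, to be left alone.
- spatula: Spatula, 200 mm long, lying near the far side of the table, to be left alone.
There are look-alikes about, which are no part of the job. Leave any orange or turquoise look-alike of the part that bears post_top alone.

How it is judged:
On the way, in this order (a step that is already met when the one before it is completed fails the run):
1. the cup stands upright, released, on the drying post (horizontal distance between cup_mid and post_top below 0.012 m and z of cup_mid in the frame of post_top between 0.025 and 0.035 m and angle between cup_mid's own z axis and vertical below 0.1 rad and linear speed of cup below 0.03 m/s and contact force between cup and the fingers below 0.05 N and contact force between cup and the arm below 0.05 N), for 0.3 s.
2. the rocked block has pushed both jaws out by more than 2.5 mm (value of joint each of jaw_left, jaw_right above 0.0025 m), for 0.1 s.
At the end, for the whole second after the job is handed in: The cup stands upright and released on the post, centred within 12 mm. The block is held still in the gripper, upright within 11 degrees, over the wheel (within 40 mm of its centre), its underside 4 to 60 mm above the tops of the jaws, touching nothing of the wheel (all of step 1 and z of plug_foot in the frame of wheel between 0.099 and 0.155 m and horizontal distance between plug_grip and wheel below 0.04 m and angle between plug_grip's own z axis and vertical below 0.2 rad and linear speed of plug below 0.03 m/s and contact force between plug and the fingers above 2 N and contact force between plug and wheel below 0.05 N); the arm keeps its last pose, push and grip.
It fails at once if the gripper or arm pushes on the wheel or its jaws (over 2 N) (contact force between any of the fingers, the arm and wheel above 2 N).
It fails at once if the cup falls off or tips over (height (world z) of cup below 0.08 m or angle between cup_mid's own z axis and vertical above 0.8 rad).
It fails at once if another thing on the table is moved by more than 20 mm (distance of any of saucer, brush_pot, bottle, jar, bowl, spatula from where it was at the start of the episode above 0.02 m).
It also fails if it takes over 51 s, if anything falls off the work surface, if the arm or the gripper's body presses on something with over 40 N, if the wrist force passes 120 N, or if a joint passes its speed limit or range.

## Working session

There is one attempt and no reset: what is moved stays moved. The work goes in short steps, Python scripts to look and compute and a tool call to move; the robot and the scene stay as the last step left them, time stands still between calls to the robot, and variables do not carry over. Pictures are saved under pics/ and viewed, at most 10 in all, crops included, and the job is handed in when it is done.

Besides the shell and the picture viewer there is one more tool, called after "Emit:" as name(argument=value, ...) on one line, values as JSON. carry_out: Moves the arm, as the interface text tells. Its arguments: {"type":"object","properties":{"series":{"type":"string"},"jaw":{"type":"number"},"grip_force":{"type":"number"}},"required":["series"]}

```bash
mkdir -p pics
cat > h.py <<'E'
import numpy as np, cv2
from scipy.spatial.transform import Rotation as R
from workcell import bot, eyes, spot_in
def cam(n):
    s=bot.read_state(); p,d=eyes.read_camera(n); c=eyes.get_calibration(n); K=np.array(c["K"])
    if n=="wrist":
        T=np.eye(4);T[:3,:3]=R.from_rotvec(s["tcp_rot"]).as_matrix();T[:3,3]=s["tool_pos"];T=T@np.array(c["T_tool_cam"])
    else:
        T=np.eye(4);r=np.array(c["rotation"]);T[:3,:3]=r if r.shape==(3,3) else R.from_rotvec(r).as_matrix();T[:3,3]=c["position"]
    return p,d,K,T
def cloud(d,K,T):
    v,u=np.indices(d.shape); P=np.stack([(u-K[0,2])/K[0,0]*d,(v-K[1,2])/K[1,1]*d,d],-1)
    P=P@T[:3,:3].T+T[:3,3]; P[d<=0]=np.nan; return P
E
python3 - <<'E'
from h import *
im=[]
for n in("scene","top"):
    p,d,K,T=cam(n); im.append(p); P=cloud(d,K,T); np.save(n+".npy",P); cv2.imwrite(n+".png",p)
    print(n,T[:3,3].round(3),T[:3,2].round(2))
    for t in("cup","plug","wheel","post_top","saucer","bowl","brush_pot","bottle","jar","spatula"):
        try:
            for r in spot_in(n,t)[:4]:
                u,v=map(int,r["rect"][:2]); print(t,np.round(r["rect"]).astype(int),round(r["score"],2),P[min(v,383),min(u,511)].round(3))
        except Exception as e: print(t,e)
    cv2.imwrite(f"pics/{n}.png",p)
E
```

```text
scene [1.112 1.001 1.061] [-0.36 -0.69 -0.63]
cup [315 203  20  26] 0.63 [0.51  0.165 0.214]
cup [319 233  12  11] 0.36 [0.489 0.169 0.094]
plug [313 224  13  23] 0.74 [0.508 0.162 0.132]
wheel [312 222  14  18] 0.71 [0.515 0.161 0.138]
wheel [310 245  61  56] 0.57 [0.518 0.17  0.056]
post_top [289 164  24  33] 0.96 [ 0.359 -0.223  0.05 ]
post_top [255 175  26  32] 0.89 [ 0.495 -0.23   0.049]
post_top [234 199  28  30] 0.85 [ 0.624 -0.138  0.05 ]
post_top [287 195  26  35] 0.73 [ 0.448 -0.091  0.038]
saucer [237 240  23  15] 0.83 [0.678 0.001 0.009]
saucer [312 222  12  18] 0.5 [0.515 0.161 0.138]
saucer [232 143  24  28] 0.3 [ 0.46  -0.508  0.011]
bowl [232 140  24  23] 0.95 [ 0.456 -0.517  0.019]
brush_pot [311 297  31  74] 0.92 [0.618 0.333 0.052]
bottle [209 161  18  39] 0.89 [ 0.632 -0.312  0.1  ]
bottle [230 142  30  23] 0.7 [ 0.465 -0.508  0.017]
bottle [209 252  28  38] 0.51 [0.774 0.003 0.004]
jar [373 307  22  30] 0.7 [0.5   0.442 0.061]
jar [207 250  29  40] 0.42 [0.785 0.009 0.019]
spatula [209 248  27  41] 0.92 [ 0.77  -0.016 -0.002]
top [ 0.257 -0.007  1.806] [ 0.19 -0.01 -0.98]
cup [217 214  21  22] 0.8 [0.503 0.14  0.169]
wheel [218 221  51  47] 0.64 [0.483 0.132 0.162]
post_top [298 193  25  22] 0.88 [ 0.604 -0.151  0.097]
post_top [321 263  26  24] 0.87 [ 0.347 -0.235  0.105]
post_top [282 238  26  23] 0.83 [ 0.432 -0.091  0.103]
post_top [321 227  29  27] 0.76 [ 0.476 -0.235  0.107]
saucer [255 177  21  23] 0.67 [0.679 0.013 0.016]
bowl [388 234  36  26] 0.64 [ 0.469 -0.504  0.005]
brush_pot [162 182  30  29] 0.75 [0.651 0.369 0.006]
bottle [345 187  22  22] 0.76 [ 0.625 -0.322  0.108]
bottle [144 224  15  16] 0.62 [0.478 0.416 0.065]
bottle [320 229  26  25] 0.38 [ 0.479 -0.239  0.049]
jar [144 223  18  15] 0.77 [0.483 0.418 0.055]
spatula [256 149  54  16] 0.77 [0.789 0.009 0.023]
```

View pics/scene.png

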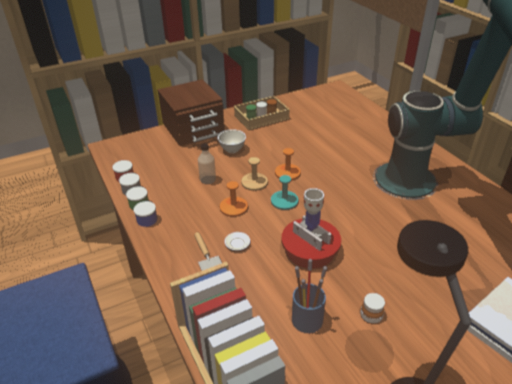

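View pics/top.png

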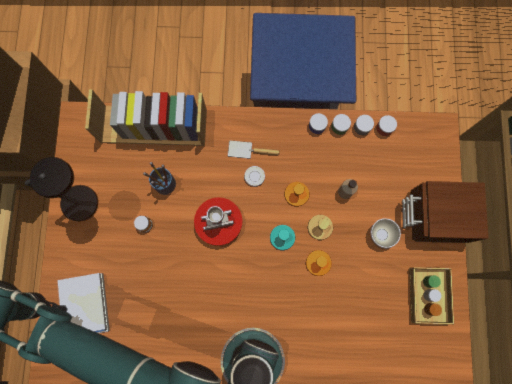

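The scene view shows four post-like things: orange at scene (233,203) and (288,168), turquoise at (285,195), and pale wood at (255,175), which is top view (321,227). The pale one is the post I want. The cup sits on the blue block on the red wheel, at scene (314,203) and top (215,214). I'll check the post choice in one crop and measure.

Run:
```python
from h import *
a=cv2.imread("scene.png");b=cv2.imread("top.png")
c=[cv2.resize(x,(400,400),interpolation=cv2.INTER_CUBIC) for x in(a[130:230,220:320],b[185:265,255:335])]
cv2.imwrite("pics/crop1.png",np.hstack(c))
for n in("scene","top"):
    P=np.load(n+".npy"); z=P[...,2]
    def near(x,y,r,lo,hi):
        m=(np.hypot(P[...,0]-x,P[...,1]-y)<r)&(z>lo)&(z<hi); q=P[m]; 
        print(n,len(q),"mean",q.mean(0).round(4),"min",q.min(0).round(4),"max",q.max(0).round(4)) if len(q) else print(n,"none"); return q
    near(.476,-.235,.05,.085,.12)
    near(.5,.15,.06,.175,.21)
    q=near(.5,.15,.12,.045,.065)
    q=near(.5,.15,.09,.085,.103)
    if len(q):
        w,v=np.linalg.eigh(np.cov(q[:,:2].T)); print("axis",v[:,1],np.degrees(np.arctan2(v[1,1],v[0,1])))
s=bot.read_state();print(R.from_rotvec(s["tcp_rot"]).as_matrix().round(2),s["width"],s["time"],s["wrist_force"])
print(eyes.get_calibration("wrist")["T_tool_cam"])
```

```text
scene 75 mean [ 0.4939 -0.2381  0.0974] min [ 0.4743 -0.2617  0.0859] max [ 0.5134 -0.216   0.1038]
scene 273 mean [0.5014 0.1457 0.1955] min [0.4714 0.1129 0.1752] max [0.531  0.1727 0.2098]
scene 1410 mean [0.5122 0.1641 0.0545] min [0.4088 0.0541 0.0452] max [0.5892 0.236  0.065 ]
scene 343 mean [0.5033 0.1537 0.0932] min [0.4637 0.0842 0.085 ] max [0.5344 0.2045 0.1027]
axis [-0.39986369  0.91657462] 113.56965712173925
top 93 mean [ 0.4891 -0.2439  0.0998] min [ 0.4695 -0.2612  0.0891] max [ 0.5069 -0.2235  0.1088]
top 71 mean [0.5006 0.145  0.1898] min [0.4677 0.1121 0.1752] max [0.5206 0.1643 0.209 ]
top 1344 mean [0.4909 0.1406 0.0552] min [0.4059 0.0524 0.0451] max [0.5864 0.2317 0.065 ]
top 176 mean [0.4889 0.1388 0.0946] min [0.4616 0.0831 0.0862] max [0.5313 0.1998 0.103 ]
axis [-0.26072144  0.96541407] 105.11287413423527
[[-0.96  0.28 -0.  ]
 [ 0.28  0.96 -0.  ]
 [ 0.   -0.   -1.  ]] 1.0001999308324794 1.1 [-0.60696811  1.00934731 -0.03724082]
[[ 2.55632779e-04 -9.44418480e-01 -3.28745600e-01  8.53611277e-02]
 [ 9.99999963e-01  2.71216397e-04 -1.54833326e-06  2.46610546e-04]
 [ 9.06234715e-05 -3.28745587e-01  9.44418515e-01 -1.27908946e-01]
 [ 0.00000000e+00  0.00000000e+00  0.00000000e+00  1.00000000e+00]]
```

View pics/crop1.png

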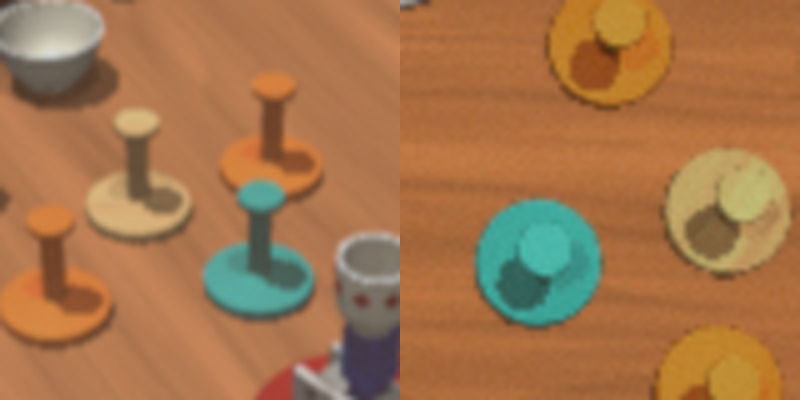

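The crop shows the pale wooden post between the orange and turquoise look-alikes, so the choice is confirmed. Its top centre is about (0.492,-0.241,0.10). Now moving above the cup.

Emit:
carry_out(series="0.022 -0.0355 0.004 -3.9;0.022 -0.0355 0.004 -3.9;0.022 -0.0355 0.004 -3.9;0.022 -0.0355 0.004 -3.9;0.022 -0.0355 0.004 -3.9;0.022 -0.0355 0.004 -3.9;0.022 -0.0355 0.004 -3.9;0.022 -0.0355 0.004 -3.9;0.022 -0.0355 0.004 -3.9;0.022 -0.0355 0.004 -3.9;0.022 -0.0355 0.004 -3.9;0.022 -0.0355 0.004 -3.9;0.022 -0.0355 0.004 -3.9;0.022 -0.0355 0.004 -3.9;0 0 0 0;0 0 0 0", jaw=1)

```text
time: 3.1
tool_pos: [0.4994, 0.1503, 0.3012]
tcp_rot: [-1.826, -2.555, -0.0]
wrist_force: [-0.3, 0.2, 0.1]
width: 1.001
grip_force: 0.0
```

Run:
```python
from h import *
p,d,K,T=cam("wrist"); cv2.imwrite("pics/w1.png",p); P=cloud(d,K,T); np.save("w1.npy",P); z=P[...,2]
s=bot.read_state(); print(s["tool_pos"],s["time"],R.from_rotvec(s["tcp_rot"]).as_matrix()[:,1].round(3))
m=(z>.18)&(z<.2)&(np.hypot(P[...,0]-.5,P[...,1]-.145)<.06)
# rim circle via enclosing circle
c,r=cv2.minEnclosingCircle(P[m][:,:2].astype(np.float32)); print("rim",c,r,P[m].mean(0))
m=(z>.085)&(z<.102)&(np.hypot(P[...,0]-.5,P[...,1]-.145)<.09)
print(m.sum(),cv2.minAreaRect(P[m][:,:2].astype(np.float32)))
m=(z>.045)&(z<.062)&(np.hypot(P[...,0]-.5,P[...,1]-.145)<.13)
print("disc",cv2.minEnclosingCircle(P[m][:,:2].astype(np.float32)))
```

```text
[0.49912381 0.15073016 0.30111988] 3.15 [ 0.946  0.325 -0.   ]
rim (0.49773240089416504, 0.14353589713573456) 0.02763296477496624 [0.50103325 0.13417644 0.19008485]
1628 ((0.49299758672714233, 0.1681136190891266), (0.05108632892370224, 0.06258873641490936), 17.460186004638672)
disc ((0.4983944892883301, 0.14389176666736603), 0.09012637287378311)
```

View pics/w1.png

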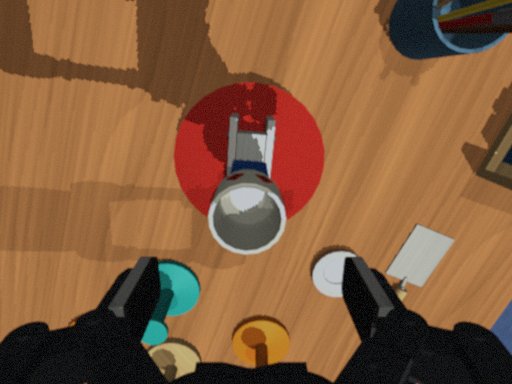

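The cup at wrist (247,215) is on the blue block, with the cheeks above it and the grey jaws at (250,150). The block's top is at 0.160, so the rim should be near 0.22, which my height band missed. I'll recompute from the saved data.

Run:
```python
from h import *
for n in("w1","scene","top"):
  P=np.load(n+".npy"); z=P[...,2]
  near=np.hypot(P[...,0]-.5,P[...,1]-.145)<.06
  for lo,hi in((.214,.224),(.205,.214)):
    m=near&(z>lo)&(z<hi); q=P[m]
    if len(q)>5: print(n,lo,len(q),"circ",cv2.minEnclosingCircle(q[:,:2].astype(np.float32)),"mean",q.mean(0).round(4))
  print(np.nanmax(z[near]))
P=np.load("w1.npy");z=P[...,2]
# cheek edges: angle from long side in strip
m=(z>.09)&(z<.1)&(np.hypot(P[...,0]-.5,P[...,1]-.145)<.09); q=P[m][:,:2]; q=q[(q-[.498,.144])@[-.3,.95]>.02]
print(cv2.minAreaRect(q.astype(np.float32)))
```

```text
w1 0.214 1354 circ ((0.4987880289554596, 0.1416035145521164), 0.028201982378959656) mean [0.4988 0.1418 0.2182]
w1 0.205 687 circ ((0.4983959197998047, 0.14389468729496002), 0.028040967881679535) mean [0.4988 0.1402 0.2093]
0.3734230031433986
scene 0.214 105 circ ((0.49908360838890076, 0.14130505919456482), 0.03004499524831772) mean [0.5001 0.1421 0.2178]
scene 0.205 89 circ ((0.5009734034538269, 0.14145362377166748), 0.030917713418602943) mean [0.5013 0.1465 0.2093]
0.22340589334000838
top 0.214 52 circ ((0.49647751450538635, 0.1396370530128479), 0.028594357892870903) mean [0.497  0.1378 0.2189]
top 0.205 20 circ ((0.494678795337677, 0.13889174163341522), 0.028170069679617882) mean [0.4951 0.1376 0.2099]
0.230841269891926
((0.4892915189266205, 0.18001456558704376), (0.04692259430885315, 0.035684265196323395), 14.397130966186523)
```

Emit:
carry_out(series="0 -0.0088 -0.02 0;0 0 -0.03 0;0 0 -0.03 0;0 0 -0.029 0;0 0 0 0")

```text
time: 3.78
tool_pos: [0.4962, 0.141, 0.1881]
tcp_rot: [-1.822, -2.553, 0.009]
wrist_force: [-0.8, 0.6, 0.4]
width: 1.0
grip_force: 0.0
```

Emit:
carry_out(series="0 0 0 0;0 0 0 0;0 0 0 0;0 0 0 0;0 0 0 0;0 0 0 0;0 0 0 0", jaw=-1, grip_force=25)

```text
time: 4.65
tool_pos: [0.5009, 0.1417, 0.1938]
tcp_rot: [1.825, 2.554, 0.004]
wrist_force: [0.8, 0.1, 6.1]
width: 0.655
grip_force: 27.1
```

Emit:
carry_out(series="0 0 0.02 0;0 0 0.03 0;-0.0005 -0.015 0.01 0;-0.0008 -0.03 0 0;-0.0008 -0.038 0 0;-0.0008 -0.038 0 0;-0.0008 -0.038 0 0;-0.0008 -0.038 0 0;-0.0008 -0.038 0 0;-0.0008 -0.038 0 0;-0.0008 -0.038 0 0;-0.0008 -0.038 0 0;-0.0005 -0.025 0 0;0 -0.009 0 0;0 0 0 0;0 0 0 0")

```text
time: 6.65
tool_pos: [0.4911, -0.2407, 0.2519]
tcp_rot: [-1.825, -2.556, -0.0]
wrist_force: [-0.3, -0.3, -0.8]
width: 0.654
grip_force: 27.2
```

Run:
```python
from h import *
s=bot.read_state(); p,d,K,T=cam("wrist"); cv2.imwrite("pics/w2.png",p); P=cloud(d,K,T); np.save("w2.npy",P); z=P[...,2]
print(s["tool_pos"],s["width"],s["wrist_force"])
r=np.hypot(P[...,0]-.492,P[...,1]+.241)
for lo,hi in((.09,.11),(-.005,.02)):
    m=(r<.06)&(z>lo)&(z<hi);q=P[m]
    if len(q): print(lo,len(q),q.mean(0).round(4),cv2.minEnclosingCircle(q[:,:2].astype(np.float32)))
m=(z>.265)&(z<.30)&(r<.05);q=P[m]
if len(q):print("rim",len(q),q.mean(0),cv2.minEnclosingCircle(q[:,:2].astype(np.float32)))
for n in("scene","top"):
    Q=np.load(n+".npy"); rr=np.hypot(Q[...,0]-.492,Q[...,1]+.241)
    q=Q[(rr<.04)&(Q[...,2]>.09)]; print(n,cv2.minEnclosingCircle(q[:,:2].astype(np.float32)))
```

```text
[ 0.49113393 -0.24070377  0.2519077 ] 0.654316738011256 [-0.32879215 -0.30823168 -0.77206239]
0.09 1441 [ 0.4925 -0.2412  0.099 ] ((0.49315983057022095, -0.24227117002010345), 0.02028537355363369)
-0.005 6126 [ 0.4879 -0.2299  0.0076] ((0.4920523762702942, -0.2410966157913208), 0.06009427830576897)
rim 16541 [ 0.49138993 -0.2366295   0.28158048] ((0.49190130829811096, -0.24070248007774353), 0.05007803812623024)
scene ((0.4932287931442261, -0.23887506127357483), 0.022942394018173218)
top ((0.48941680788993835, -0.24337288737297058), 0.02026320993900299)
```

View pics/w2.png

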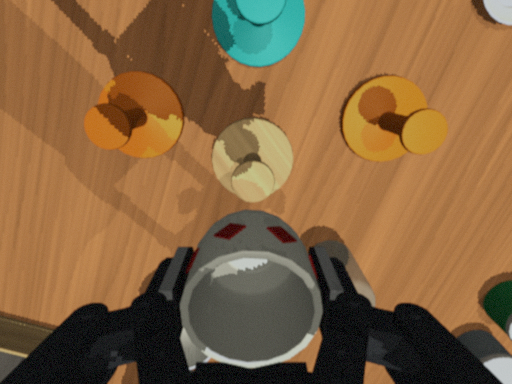

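The wrist picture shows the cup held upright at (250,305), with the pale post's top clear at (253,180) and its centre at about (0.493,-0.242). I'll measure the cup's offset in the hand.

Run:
```python
from h import *
from scipy.optimize import least_squares
P=np.load("w2.npy");t=np.array([.4911,-.2407]);ty=np.array([.946,.325]);tx=np.array([-.325,.946])
q=P.reshape(-1,3);q=q[np.isfinite(q[:,0])];l=np.c_[(q[:,:2]-t)@tx,(q[:,:2]-t)@ty]
m=(abs(l[:,1])<.022)&(q[:,2]>.26)&(q[:,2]<.30)&(np.hypot(*l.T)<.036)
print(np.histogram(q[m,2],np.arange(.26,.3,.003)))
m&=(q[:,2]>.272)
l=l[m];r=np.hypot(*l.T);l=l[r>.02]
f=least_squares(lambda c:np.hypot(l[:,0]-c[0],l[:,1]-c[1])-c[2],[0,0,.027],loss="soft_l1",f_scale=.001).x
print("tool x,y",f, "world",t+f[0]*tx+f[1]*ty, "xrange",l[:,0].min(),l[:,0].max())
```

```text
(array([ 922,  973,  929, 1004, 1054, 2427,  116,    0,    0,    0,    0,
          0,    0]), array([0.26 , 0.263, 0.266, 0.269, 0.272, 0.275, 0.278, 0.281, 0.284,
       0.287, 0.29 , 0.293, 0.296, 0.299]))
tool x,y [ 0.00117231 -0.00017103  0.02579172] world [ 0.4905572  -0.23964658] xrange -0.02776061481708128 0.028201685226213927
```

Emit:
carry_out(series="0.0025 -0.0025 -0.02 0;0 0 -0.03 0;0 0 -0.03 0;0 0 -0.022 0;0 0 -0.008 0;0 0 -0.004 0;0 0 0 0;0 0 0 0")

```text
time: 7.7
tool_pos: [0.4946, -0.2445, 0.1394]
tcp_rot: [1.825, 2.555, 0.0]
wrist_force: [-0.1, 0.4, -1.7]
width: 0.653
grip_force: 27.2
```

Emit:
carry_out(series="0 0 -0.002 0;0 0 -0.001 0;0 0 0 0")

```text
time: 8.07
tool_pos: [0.4938, -0.244, 0.1352]
tcp_rot: [-1.826, -2.556, 0.0]
wrist_force: [0.1, 0.2, -1.6]
width: 0.652
grip_force: 27.2
```

Emit:
carry_out(series="0 0 -0.001 0;0 0 -0.0005 0;0 0 0 0")

```text
time: 8.45
tool_pos: [0.4939, -0.2441, 0.134]
tcp_rot: [1.826, 2.556, -0.0]
wrist_force: [-1.7, 1.4, 0.3]
width: 0.657
grip_force: 27.3
```

Run:
```python
from h import *
s=bot.read_state();print(s["tool_pos"],s["wrist_force"])
```

```text
[ 0.49391263 -0.24409269  0.13396489] [-1.65862054  1.36218862  0.28324773]
```

Emit:
carry_out(series="0 0 0 0;0 0 0 0;0 0 0 0;0 0 0 0;0 0 0 0", jaw=1)

```text
time: 9.07
tool_pos: [0.4939, -0.2441, 0.1338]
tcp_rot: [-1.826, -2.556, -0.0]
wrist_force: [0.2, -0.0, 0.6]
width: 1.001
grip_force: 0.0
```

Emit:
carry_out(series="0 0 0.015 0;0 0 0.03 0;0 0 0.04 0;0 0 0.04 0;0 0 0 0;0 0 0 0")

```text
time: 9.82
tool_pos: [0.4939, -0.244, 0.2593]
tcp_rot: [1.826, 2.556, 0.0]
wrist_force: [-1.0, -0.1, -1.1]
width: 1.005
grip_force: 0.0
```

Run:
```python
from h import *
p,d,K,T=cam("wrist"); cv2.imwrite("pics/w3.png",p); P=cloud(d,K,T); z=P[...,2]
r=np.hypot(P[...,0]-.493,P[...,1]+.242)
m=(z>.155)&(z<.17)&(r<.05);q=P[m]
print("rim",len(q),q.mean(0),cv2.minEnclosingCircle(q[:,:2].astype(np.float32)))
```

```text
rim 1113 [ 0.49286106 -0.24358222  0.15859902] ((0.4930703043937683, -0.2440250962972641), 0.02802153304219246)
```

View pics/w3.png

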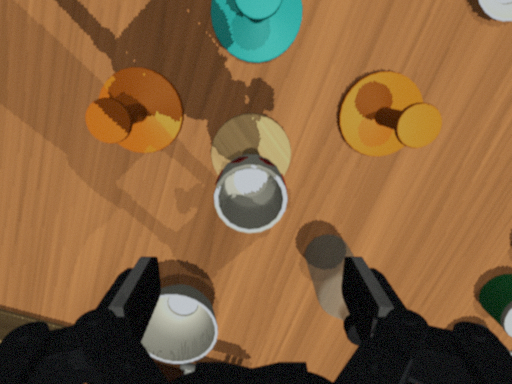

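The cup stands upright on the post at (250,195), about 2 mm off centre. Going back above the wheel.

Emit:
carry_out(series="0 0.02 0.01 0;0.0004 0.04 0 0;0.0004 0.04 0 0;0.0004 0.04 0 0;0.0004 0.04 0 0;0.0004 0.04 0 0;0.0004 0.04 0 0;0.0004 0.04 0 0;0.0004 0.04 0 0;0.0004 0.03 0 0;0 0.018 0 0;0 0 0 0;0 0 0 0")

```text
time: 11.5
tool_pos: [0.4973, 0.1433, 0.2686]
tcp_rot: [1.827, 2.556, -0.001]
wrist_force: [0.4, -0.5, -0.1]
width: 1.0
grip_force: 0.0
```

Run:
```python
from h import *
s=bot.read_state();p,d,K,T=cam("wrist"); cv2.imwrite("pics/w4.png",p); P=cloud(d,K,T); np.save("w4.npy",P); z=P[...,2]
print(s["tool_pos"],R.from_rotvec(s["tcp_rot"]).as_matrix()[:,1])
r=np.hypot(P[...,0]-.498,P[...,1]-.144)
for nm,lo,hi,rr in(("head",.153,.168,.04),("cheeks",.088,.1,.075),("disc",.05,.07,.11)):
    q=P[(z>lo)&(z<hi)&(r<rr)]; print(nm,len(q),q.mean(0).round(4),cv2.minAreaRect(q[:,:2].astype(np.float32)),cv2.minEnclosingCircle(q[:,:2].astype(np.float32)))
```

```text
[0.49728325 0.14330844 0.26861054] [ 9.46089868e-01  3.23903513e-01 -6.90358655e-04]
head 1598 [0.4982 0.1453 0.1589] ((0.49864789843559265, 0.14388644695281982), (0.03393567353487015, 0.030648667365312576), 14.266066551208496) ((0.4986913204193115, 0.144494891166687), 0.021461807191371918)
cheeks 2277 [0.4925 0.161  0.094 ] ((0.49856895208358765, 0.14402689039707184), (0.050662748515605927, 0.10997272282838821), 14.396709442138672) ((0.4990203380584717, 0.14448551833629608), 0.05905778706073761)
disc 16244 [0.4954 0.1528 0.0542] ((0.4982849657535553, 0.1438162922859192), (0.1784735769033432, 0.17898491024971008), 23.698274612426758) ((0.49868473410606384, 0.1436091661453247), 0.0902489498257637)
```

View pics/w4.png

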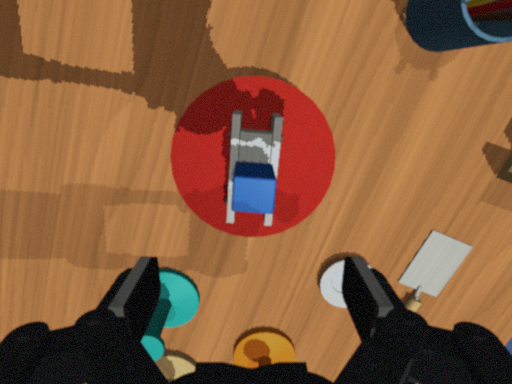

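The blue head at (254,190) sits between the cheeks. The wheel's x axis is at 14.3° and its centre is (0.4986,0.1440). Moves can't tilt the tool, so I'll grip the head across wheel x. That lets the block pivot between the pads when I shift along wheel y.

Emit:
carry_out(series="0.0013 0.0008 -0.02 -2.3;0 0 -0.03 -2.3;0 0 -0.035 0;0 0 -0.03 0;0 0 -0.0155 0;0 0 0 0;0 0 0 0")

```text
time: 12.42
tool_pos: [0.4999, 0.1447, 0.1396]
tcp_rot: [1.927, 2.479, 0.003]
wrist_force: [-0.3, -0.1, 0.4]
width: 1.0
grip_force: 0.0
```

Emit:
carry_out(series="0 0 0 0;0 0 0 0;0 0 0 0;0 0 0 0;0 0 0 0;0 0 0 0;0 0 0 0;0 0 0 0", jaw=-1, grip_force=25)

```text
time: 13.42
tool_pos: [0.4991, 0.1449, 0.1389]
tcp_rot: [1.927, 2.481, 0.001]
wrist_force: [-0.8, 0.4, 6.1]
width: 0.396
grip_force: 27.1
```

Emit:
carry_out(series="-0.0005 0.0019 0 0;-0.0005 0.0019 0 0;-0.0005 0.0019 0 0;-0.0005 0.002 0 0;0 0 0 0;0 0 0 0")

```text
time: 14.18
tool_pos: [0.4976, 0.1513, 0.1387]
tcp_rot: [1.925, 2.479, -0.001]
wrist_force: [1.3, -6.0, 4.3]
width: 0.395
grip_force: 27.1
```

Run:
```python
from h import *
s=bot.read_state();p,d,K,T=cam("wrist"); cv2.imwrite("pics/w5.png",p)
print(s["tool_pos"],s["wrist_force"],s["torque"],s["width"])
p,d,K,T=cam("scene"); cv2.imwrite("pics/s5.png",cv2.resize(p[170:290,240:380],None,fx=5,fy=5,interpolation=cv2.INTER_CUBIC))
```

```text
[0.49758131 0.15125185 0.13865343] [ 1.29029505 -5.99421721  4.2573039 ] [-1.09489094 -0.20605036  0.01400609] 0.394898993666574
```

View pics/w5.png

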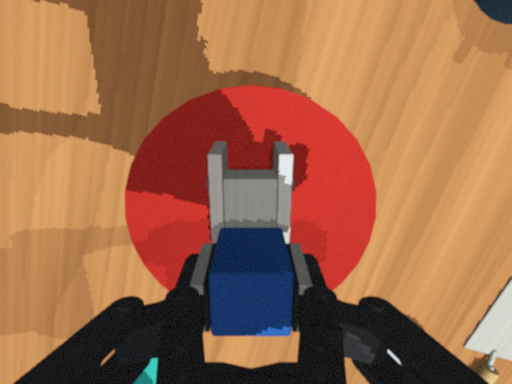

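The block's head is held between the pads at (250,280), with the +y jaw at (250,200) visible. The side force is a gentle 6 N. Pushing further.

Emit:
carry_out(series="-0.0005 0.002 0 0;-0.0005 0.002 0 0;-0.0005 0.002 0 0;-0.0005 0.0018 0 0;0 0 0 0;0 0 0 0")

```text
time: 15.02
tool_pos: [0.4955, 0.1591, 0.1383]
tcp_rot: [1.925, 2.479, -0.001]
wrist_force: [2.8, -5.3, 2.0]
width: 0.396
grip_force: 27.1
```

```bash
cat > j.py <<'E'
from h import *
s=bot.read_state();p,d,K,T=cam("wrist"); P=cloud(d,K,T); z=P[...,2]
print(s["tool_pos"].round(4) if hasattr(s["tool_pos"],"round") else s["tool_pos"],np.round(s["wrist_force"],1),np.round(s["torque"],2))
def meas(P):
    a=np.radians(14.3); c=np.array([.4986,.1440]); l=P[...,:2]-c
    X=l@[np.cos(a),np.sin(a)];Y=l@[-np.sin(a),np.cos(a)];z=P[...,2]
    for sg in(1,-1):
        m=(abs(X)<.010)&(sg*Y>.02)&(sg*Y<.06)&(z>.088)&(z<.1); 
        print("jaw edge",sg,m.sum(),np.percentile(sg*Y[m],[50,98,100]).round(4) if m.sum() else "")
    # tilt of head: top surface normal
    m=(abs(X)<.013)&(abs(Y)<.045)&(z>.147)&(z<.172); q=np.c_[Y[m],z[m]]
    return q,m
q,m=meas(P); print("head pts",len(q))
if len(q)>20:
    m2=q[:,1]>q[:,1].max()-.012; print(np.degrees(np.arctan(np.polyfit(q[m2,0],q[m2,1],1)[0])),q[:,0].min(),q[:,0].max())
E
python3 - <<'E'
from j import *
meas(np.load("w4.npy"))
E
```

```text
[0.4955 0.1591 0.1383] [ 2.8 -5.3  2. ] [-1.03 -0.31 -0.04]
jaw edge 1 1420 [0.033  0.0435 0.044 ]
jaw edge -1 0 
head pts 4896
-11.329468631534414 0.0005240599829253261 0.030930392316791226
jaw edge 1 447 [0.0301 0.0391 0.0392]
jaw edge -1 0
```

The +y jaw is out by about 4.7 mm and the block leans 11°. A little further, then over to the other side.

Emit:
carry_out(series="-0.0006 0.0023 0 0;0 0 0 0;0.0007 -0.0029 0 0;0.0007 -0.0029 0 0;0.0007 -0.0029 0 0;0.0007 -0.0029 0 0;0.0007 -0.0029 0 0;0.0007 -0.0029 0 0;0.0007 -0.0029 0 0;0.0007 -0.0029 0 0;0.0007 -0.0029 0 0;0.0007 -0.0029 0 0;0 0 0 0;0 0 0 0")

```text
time: 16.82
tool_pos: [0.5015, 0.1335, 0.1385]
tcp_rot: [1.927, 2.48, 0.001]
wrist_force: [-1.0, 3.8, 1.8]
width: 0.393
grip_force: 27.4
```

```bash
python3 j.py
```

```text
[0.5015 0.1335 0.1385] [-1.   3.8  1.8] [ 0.87  0.2  -0.02]
jaw edge 1 1641 [0.0331 0.0442 0.0445]
jaw edge -1 0 
head pts 4844
-2.8330082756625363 -0.02708739252882311 0.004574627724373637
```

Emit:
carry_out(series="0.0006 -0.0024 0 0;0.0006 -0.0024 0 0;0.0003 -0.0012 0 0;0 0 0 0;0 0 0 0")

```text
time: 17.5
tool_pos: [0.5029, 0.1277, 0.1384]
tcp_rot: [1.927, 2.481, 0.001]
wrist_force: [-0.9, 5.3, 2.6]
width: 0.391
grip_force: 27.6
```

```bash
sed -i 's/^q,m=meas(P);/np.save("j.npy",P);cv2.imwrite("pics\/j.png",p);q,m=meas(P);/' j.py; python3 j.py
python3 - <<'E'
from h import *
P=np.load("j.npy");a=np.radians(14.3);l=P[...,:2]-[.4986,.144]
X=l@[np.cos(a),np.sin(a)];Y=l@[-np.sin(a),np.cos(a)];z=P[...,2]
m=(abs(X)<.01)&(abs(Y)<.06)&(z>.1)&(z<.19)
b=np.round(Y[m],3)
for y in np.unique(b)[::3]: print(y,z[m][b==y].mean().round(4),z[m][b==y].max().round(4),(b==y).sum())
E
```

```text
[0.5029 0.1277 0.1384] [-0.9  5.3  2.6] [1.04 0.19 0.02]
jaw edge 1 1679 [0.0329 0.0442 0.0443]
jaw edge -1 0 
head pts 4872
0.023844604378934025 -0.03364901117357809 -0.0004423917971568024
-0.033 0.1558 0.1562 22
-0.03 0.1571 0.1579 76
-0.027 0.1577 0.1587 81
-0.024 0.1581 0.1591 74
-0.021 0.1587 0.16 88
-0.018 0.1593 0.1601 89
-0.015 0.1598 0.1605 92
-0.012 0.1603 0.1616 87
-0.009 0.1609 0.1624 97
-0.006 0.1614 0.1627 127
-0.003 0.1544 0.161 437
0.0 0.1315 0.1482 442
0.003 0.1226 0.129 263
```

View pics/j.png

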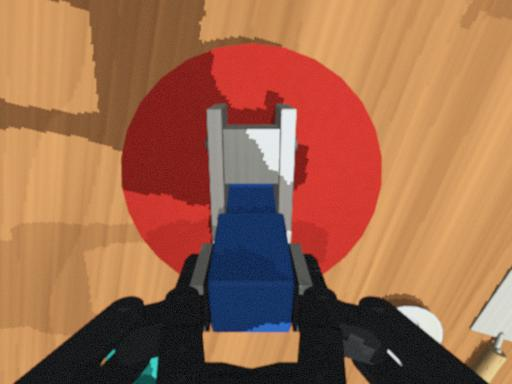

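The picture shows the block leaning to -y with its neck clear of the +y jaw at (250,195). The top's slope gives about 10°, so a bit more, then back to centre.

Emit:
carry_out(series="0.0006 -0.0024 0 0;0.0004 -0.0014 0 0;0 0 0 0;0 0 0 0")

```text
time: 18.05
tool_pos: [0.5039, 0.124, 0.1383]
tcp_rot: [1.928, 2.481, 0.001]
wrist_force: [-0.9, 4.5, 1.2]
width: 0.398
grip_force: 27.6
```

```bash
cat > t.py <<'E'
import j
from h import *
P=j.P;a=np.radians(14.3);l=P[...,:2]-[.4986,.144]
X=l@[np.cos(a),np.sin(a)];Y=l@[-np.sin(a),np.cos(a)];z=P[...,2]
y0,y1=j.q[:,0].min(),j.q[:,0].max()
m=(abs(X)<.01)&(Y>y0+.003)&(Y<y0+.023)&(z>.14)
print("slope deg",np.degrees(np.arctan(np.polyfit(Y[m],z[m],1)[0])),y0,y1)
E
python3 t.py
```

```text
[0.5039 0.124  0.1383] [-0.9  4.5  1.2] [1.1  0.12 0.01]
jaw edge 1 1720 [0.033  0.0442 0.0443]
jaw edge -1 0 
head pts 4855
1.2907821246542721 -0.03746700415481269 -0.004409475447765266
slope deg 13.10650904858427 -0.03746700415481269 -0.004409475447765266
```

Leaning 13° now. Back to centre.

Emit:
carry_out(series="-0.0007 0.0028 0 0;-0.0007 0.0029 0 0;-0.0007 0.0029 0 0;-0.0007 0.0029 0 0;-0.0007 0.0029 0 0;-0.0007 0.0029 0 0;-0.0007 0.0029 0 0;0 0 0 0;0 0 0 0")

```text
time: 19.23
tool_pos: [0.4988, 0.1443, 0.1382]
tcp_rot: [-1.927, -2.481, -0.001]
wrist_force: [1.1, -3.3, -0.4]
width: 0.396
grip_force: 27.3
```

```bash
python3 t.py
```

```text
[0.4988 0.1443 0.1382] [ 1.1 -3.3 -0.4] [-0.54 -0.29 -0.03]
jaw edge 1 1568 [0.0332 0.0443 0.0445]
jaw edge -1 0 
head pts 4947
-6.895747308117628 -0.016286880410532188 0.015365810300124445
slope deg 0.898432602078302 -0.016286880410532188 0.015365810300124445
```

Upright to within 1°. Lifting gently.

Emit:
carry_out(series="0 0 0.003 0;0 0 0.003 0;0 0 0.004 0;0 0 0 0")

```text
time: 19.77
tool_pos: [0.4991, 0.1442, 0.1489]
tcp_rot: [1.927, 2.481, 0.002]
wrist_force: [0.1, -1.1, -0.6]
width: 0.395
grip_force: 27.2
```

Emit:
carry_out(series="0 0 0.006 0;0 0 0.01 0;0 0 0.012 0;0 0 0.012 0;0 0 0.012 0;0 0 0.006 0;0 0 0 0;0 0 0 0")

```text
time: 20.78
tool_pos: [0.4984, 0.1438, 0.2058]
tcp_rot: [-1.927, -2.48, 0.001]
wrist_force: [0.4, -0.4, -1.2]
width: 0.4
grip_force: 27.2
```

```bash
sed -i 's/z>.14)/z>.19)/' t.py; sed -i 's/(z>.147)&(z<.172)/(z>.19)\&(z<.24)/' j.py; python3 t.py
python3 - <<'E'
from h import *
p,d,K,T=cam("scene"); P=cloud(d,K,T); np.save("s6.npy",P); b=cv2.resize(p[110:290,200:380],(560,560),interpolation=cv2.INTER_CUBIC); cv2.imwrite("pics/s6.png",b)
P=np.load("j.npy");r=np.hypot(P[...,0]-.4986,P[...,1]-.144); q=P[(r<.02)]; print("head top",np.nanmax(q[q[:,2]<.25][:,2]))
E
```

```text
[0.4984 0.1438 0.2058] [ 0.4 -0.4 -1.2] [ 0.04  0.   -0.03]
jaw edge 1 853 [0.033  0.0444 0.0445]
jaw edge -1 0 
head pts 6454
-6.076079145587621 -0.015745812725148474 0.01535939119524899
slope deg 1.0327879778626021 -0.015745812725148474 0.01535939119524899
head top 0.2492159943694272
```

View pics/s6.png

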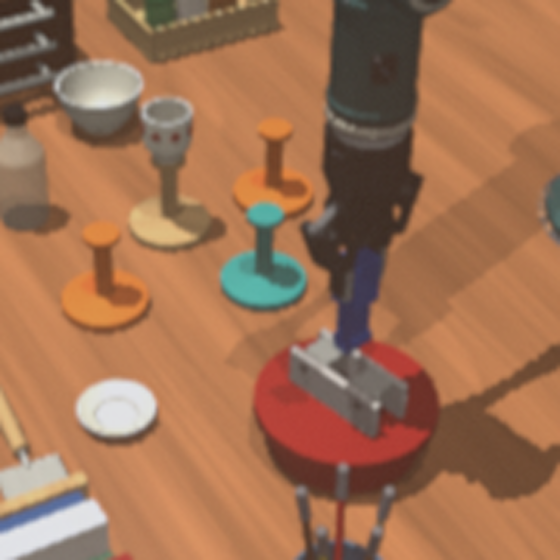

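The block is free above the jaws, with its foot at (352,340), and the cup stands on the pale post at (167,130). A last height check, then I hand in.

Run:
```python
from h import *
P=np.load("j.npy");r=np.hypot(P[...,0]-.4986,P[...,1]-.144);z=P[...,2];t=np.median(z[(r<.008)&(z>.15)]);s=bot.read_state()
print("top",t,"under",t-.105,np.abs(s["joint_vel"]).max(),s["grip_force"])
if .105<t-.105<.14: print(bot.finish_job())
```

```text
top 0.2270403699352675 under 0.1220403699352675 0.0018087845502390467 27.203865945339203
the job is handed in; nothing more can be done
None
```

The job is handed in: the cup stands upright on the pale drying post, about 2 mm off centre. The blue block came free of the jaws and is held upright above the wheel, its underside about 27 mm over the jaw tops; the -y jaw was hidden from view, so I judged its travel from the block's 13° lean and the free lift.

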